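Rack the microscope objectives in order of length

ROBOT

A 6-joint arm with a two-finger parallel gripper is mounted at the origin on a cart in front of the work surface, level with it; the furniture and walls round the work are solid. World frame = base frame: x ahead of the robot, y to its left, z up, the work surface at z = 0. Lengths are in mm, angles in rad, forces in N, time in s.
With the tool pointing down it reaches from about 275 to 775 mm from the base axis. Payload 14.6 kg.
Tool frame: the origin (TCP) lies between the finger pads; the fingertips stand 17 mm ahead of it and the grasp point (between the pads) lies 2 mm behind it (tip_extent is the distance from the TCP to the fingertips, in mm); z points along the fingers, y is the line along which they close (so a half turn about z gives the same grasp; the last joint's range is limited). The gripper opens to 85 mm and grips with 20 to 120 N. Pads are 22 mm wide; open, the fingers measure 114 mm over their backs; the gripper's body (76 mm by 85 mm) begins 54 mm behind the grasp point. The pads swing forward as they close: fully open they stand 13 mm farther back than shut.
Start: joints at [-1.322, 0.263, -0.048, 1.259, 0, 1.415], TCP at [206.275, -482.783, 248.278] pointing down, gripper open.
Joint ranges: [-2.65, 2.65], [-0.89, 1.7], [-1.18, 1.37], [-2.13, 2.11], [-1.35, 1.29], [-3.14, 3.14]. Speed limits (rad/s): [1.89, 1.89, 2.57, 2.79, 3.14, 3.14].

INTERFACE

Orientations are given as a rotation vector (axis times angle).
In Python, from cell import read_state, camera, sign_off, tip_extent gives the robot as it stands.
- The arm moves only by the shell command python3 -m inch 'ROWS' [FORCE]. ROWS is JSON, a list of rows, each an object with "offset": the shift along the tool's x, y, z normalised to -1 to 1, where 1 is 300 mm, a list of three; "twist": the turn about the tool's z normalised to -1 to 1, where 1 is 90 degrees; "fingers": the closure, from -1 (fully open) to 1 (shut). In form: [{"offset": [tx, ty, tz], "twist": twist, "fingers": fingers}, ...]. A call has exactly 8 rows; each row is the pose to reach, as a shift and turn from the pose commanded when the call began, along the tool's axes at that moment; what a row does not reach only later rows make up. A row lasts 1/8 s, in which the tool goes at most 62.5 mm and 10.7 degrees, less where a joint would pass 70% of its speed; a pose out of reach is approached as far as the arm can. A call with a number of a shift or a turn outside -1 to 1 is refused whole. A call with a gripper value outside its range is refused whole. The fingers move at their own pace and stop on an object; FORCE is the grip in N (left out, the last holds). Time passes only in rows, so rows that repeat a pose let the fingers close, or fill a call up. It gives the time, the measured TCP pose, the force, the opening and the grip force at its end, in the units of the state.
- read_state(): the state, without advancing time (a new reading comes with each control period).
- camera(name): name is "scene" or "top" or "wrist"; returns a dict with "image" (400x640x3 uint8, red, green, blue), "fx", "fy", "cx", "cy" (pixels), "view" (4x4, takes a point from world to camera coordinates). Camera axes: x right, y down, z forward; pixel columns grow to the right and rows downward; lengths in mm; the calibration is good to about 2 mm. The wrist camera is an equidistant fisheye: a pixel r from the principal point sees the ray r / f radians off the axis. A picture is of the moment at which its call begins. There is no depth.
- sign_off(): hands the job in; it is judged then, once.
The state is a dict: "time": time; "joint_positions": joint angles; "qd": joint speeds; "joint_torque": joint torques, N m; "tcp_pos": TCP position; "ee_rot": TCP orientation; "wrist_force": force on the tool from outside, world axes, zero at the start; "ft_torque": the same for the moment, N m; "opening": finger opening in mm; "finger_force": force on a finger pad.
Only numpy, scipy, OpenCV 4.12 (cv2) and the standard library are available. Lean on these libraries where they do the work, as an engineer would, in place of code of your own. Each camera call takes 0.05 s, during which the arm holds its last target. There are 200 camera calls.

TASK

Put the four microscope objectives away in the storage rail, one standing upright and fully home in each seat, in order of length: the shortest in the seat next to the end stop (the block with the thumb-screw), each longer one in the next seat along, and the longest at the plain end. One of them is already in the rail, but somebody put it in the wrong seat. Set them down gently: do not drop or topple any of them.

Things in the scene. Friction and masses are not known exactly. Their poses are not given: they have to be found in the camera images.
- rail: Storage rail: flat aluminium T-slot profile lying on the worktop, 304 mm long, 44 mm wide, 12 mm high; fixed. Origin under its centre; its y axis runs along its length, x across it. It and the objectives stand left of the stereo microscope (0.4 m tall, in the middle of the worktop, nearest part 0.47 m ahead of the robot): come round in front of that. A black stand loupe (39 mm across) is no part of the job.
- stop: The end stop: a steel block with a round black thumb-screw on it (44 x 24 mm on plan, 30 mm high) standing on top of the rail near one of its two ends, which end differs from start to start; fixed. The rail's other end has only a flat black plate. Origin under its centre, on the rail's top, 138 mm from the middle of the rail.
- seat_a_floor (a point): One of four equal seats in a row along the rail's top, 57 to 63 mm from one to the next; the letters say nothing about their order in the row. Grey plastic cup, 44 mm across, fixed, standing 12 mm above the rail's top: flat floor 4 mm above the rail's top, bore 32 mm across and 3 mm deep, above it a cone that opens to 41 mm at the rim, 8 mm above the floor. This point is the centre of the cup's floor (16 mm above the worktop); z up.
- seat_b_floor (a point): One of four equal seats in a row along the rail's top, 57 to 63 mm from one to the next; the letters say nothing about their order in the row. Grey plastic cup, 44 mm across, fixed, standing 12 mm above the rail's top: flat floor 4 mm above the rail's top, bore 32 mm across and 3 mm deep, above it a cone that opens to 41 mm at the rim, 8 mm above the floor. This point is the centre of the cup's floor (16 mm above the worktop); z up.
- seat_c_floor (a point): One of four equal seats in a row along the rail's top, 57 to 63 mm from one to the next; the letters say nothing about their order in the row. Grey plastic cup, 44 mm across, fixed, standing 12 mm above the rail's top: flat floor 4 mm above the rail's top, bore 32 mm across and 3 mm deep, above it a cone that opens to 41 mm at the rim, 8 mm above the floor. This point is the centre of the cup's floor (16 mm above the worktop); z up.
- seat_d_floor (a point): One of four equal seats in a row along the rail's top, 57 to 63 mm from one to the next; the letters say nothing about their order in the row. Grey plastic cup, 44 mm across, fixed, standing 12 mm above the rail's top: flat floor 4 mm above the rail's top, bore 32 mm across and 3 mm deep, above it a cone that opens to 41 mm at the rim, 8 mm above the floor. This point is the centre of the cup's floor (16 mm above the worktop); z up.
- objective_34_center (a point): Centre (on the axis, half-way up) of a microscope objective, the shortest: one plain full-width barrel with a wide front lens (21 mm). Loose, upright, 34 mm high, about 75 g, aluminium; it stands on its black rear cap (28 mm across, 8 mm high, chamfered 1.5 mm); above it the barrel is 30 mm across up to at least 30 mm from the underside: grasp it there. z is its axis, upwards.
- objective_42_center (a point): Centre (on the axis, half-way up) of a microscope objective, the second shortest: above 30 mm the barrel steps in to a 25 mm wide nose with a 15 mm lens. Loose, upright, 42 mm high, about 90 g, aluminium; it stands on its black rear cap (28 mm across, 8 mm high, chamfered 1.5 mm); above it the barrel is 30 mm across up to at least 30 mm from the underside: grasp it there. z is its axis, upwards.
- objective_50_center (a point): Centre (on the axis, half-way up) of a microscope objective, the second longest: above 31 mm it tapers to a 21 mm wide nose with a 10 mm lens; at the start it stands in one of the two outermost seats, wrongly. Loose, upright, 50 mm high, about 105 g, aluminium; it stands on its black rear cap (28 mm across, 8 mm high, chamfered 1.5 mm); above it the barrel is 30 mm across up to at least 30 mm from the underside: grasp it there. z is its axis, upwards.
- objective_58_center (a point): Centre (on the axis, half-way up) of a microscope objective, the longest: above 34 mm it steps in to 24 mm and then ends in a cone with a tiny lens. Loose, upright, 58 mm high, about 120 g, aluminium; it stands on its black rear cap (28 mm across, 8 mm high, chamfered 1.5 mm); above it the barrel is 30 mm across up to at least 30 mm from the underside: grasp it there. z is its axis, upwards.

How it is judged (in metres and radians):
At the end, for the whole second after the job is handed in: Counted from the end stop, the seats hold the 34, 42, 50 and 58 mm objectives in that order, each within 8 mm of the rail's centre line and 15 mm of its nominal place along it, down on the seat's floor (height within 3 mm), upright within 7 degrees, at rest and released (horizontal distance between objective_34_center and stop between 0.033 and 0.063 m and x of objective_34_center in the frame of rail between -0.008 and 0.008 m and height (world z) of objective_34_center between 0.03 and 0.036 m and angle between each of objective_34_center, objective_42_center, objective_50_center, objective_58_center's own z axis and vertical below 0.12 rad and linear speed of each of objective_34, objective_42, objective_50, objective_58 below 0.02 m/s and horizontal distance between objective_42_center and stop between 0.093 and 0.123 m and x of objective_42_center in the frame of rail between -0.008 and 0.008 m and height (world z) of objective_42_center between 0.034 and 0.04 m and horizontal distance between objective_50_center and stop between 0.153 and 0.183 m and x of objective_50_center in the frame of rail between -0.008 and 0.008 m and height (world z) of objective_50_center between 0.038 and 0.044 m and horizontal distance between objective_58_center and stop between 0.213 and 0.243 m and x of objective_58_center in the frame of rail between -0.008 and 0.008 m and height (world z) of objective_58_center between 0.042 and 0.048 m); the robot touches nothing.
It fails at once if an objective is tipped over (more than 40 degrees from upright) (angle between any of objective_34_center, objective_42_center, objective_50_center, objective_58_center's own z axis and vertical above 0.7 rad).
It fails at once if an objective is dropped (let go more than about 30 mm above what it lands on) ((linear speed of objective_34 above 0.77 m/s and contact force between the fingers and objective_34 below 0.1 N) or (linear speed of objective_42 above 0.77 m/s and contact force between the fingers and objective_42 below 0.1 N) or (linear speed of objective_50 above 0.77 m/s and contact force between the fingers and objective_50 below 0.1 N) or (linear speed of objective_58 above 0.77 m/s and contact force between the fingers and objective_58 below 0.1 N)).
It also fails if it takes over 99 s, if anything falls off the work surface, if the arm or the gripper's body presses on something with over 40 N, if the wrist force passes 120 N, or if a joint passes its speed limit or range.

## Working session

There is one attempt and no reset: what is moved stays moved. The work goes in short steps, Python scripts to look and compute and a shell command to move; the robot and the scene stay as the last step left them, time stands still between calls to the robot, and variables do not carry over. Pictures are saved under pics/ and viewed, at most 17 in all, crops included, and the job is handed in when it is done.

```bash
ls; mkdir -p pics; python3 - <<'E'
from cell import *
import cv2
s=read_state();print(s, tip_extent if not callable(tip_extent) else tip_extent())
for n in ("scene","top"):
    c=camera(n);cv2.imwrite(f"pics/{n}0.png",c["image"][:,:,::-1]);print(n,c["fx"],c["fy"],c["cx"],c["cy"],c["view"])
E
```

```text
pics
{'time': 0.0, 'joint_positions': array([-1.32228980e+00,  2.63509040e-01, -4.89169648e-02,  1.25942228e+00,
        3.41559230e-05,  1.41547361e+00]), 'qd': array([ 0.00083406,  0.00108462, -0.00074161, -0.00053281,  0.00049093,
        0.00018024]), 'joint_torque': array([-7.59579484e-05, -6.37617588e+01,  3.84565473e+01,  1.34059653e-02,
       -1.56305114e-04,  2.40278308e-05]), 'tcp_pos': array([ 206.22365691, -482.52190561,  247.83962522]), 'ee_rot': array([-3.07673831e+00, -6.29820939e-01,  2.33595267e-05]), 'wrist_force': array([-0.14000504,  0.48614717, -0.56466994]), 'ft_torque': array([0.03578391, 0.02147303, 0.01734954]), 'finger_force': 0.0, 'opening': 85.61670312622492} 17.0
scene 475.1065769092543 475.1065769092543 317.7254751090422 195.55992928510855 [[-7.71269331e-01 -6.36151189e-01 -2.13373828e-02  5.92261127e+02]
 [-3.65879142e-01  4.70523931e-01 -8.02956838e-01  1.47159421e+02]
 [ 5.20841697e-01 -6.11489080e-01 -5.95655129e-01  7.68619786e+02]
 [ 0.00000000e+00  0.00000000e+00  0.00000000e+00  1.00000000e+00]]
top 507.4811755027332 507.4811755027332 319.12843051241447 197.17723941245728 [[-2.35051768e-02 -9.99675158e-01 -9.85315802e-03  2.52018147e+02]
 [-9.80725551e-01  2.49696655e-02 -1.93788313e-01  5.45458844e+02]
 [ 1.93971393e-01  5.10821527e-03 -9.80993886e-01  8.51567894e+02]
 [ 0.00000000e+00  0.00000000e+00  0.00000000e+00  1.00000000e+00]]
```

View pics/scene0.png

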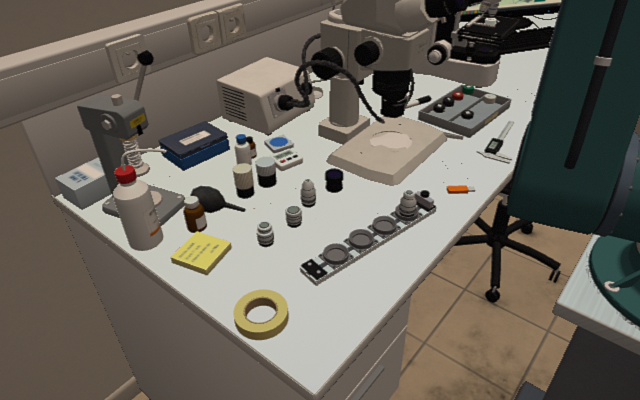

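View pics/top0.png

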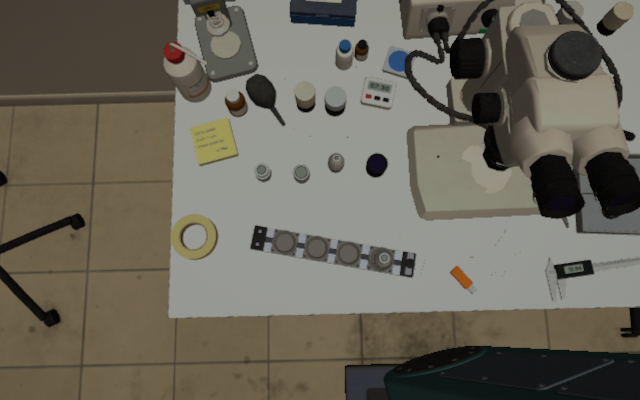

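```bash
python3 - <<'E'
import cv2,numpy as np
a=cv2.imread("pics/top0.png")[140:285,240:430];b=cv2.imread("pics/scene0.png")[165:285,240:440]
cv2.imwrite("pics/z0.png",cv2.resize(a,(760,580),interpolation=cv2.INTER_CUBIC));cv2.imwrite("pics/z1.png",cv2.resize(b,(800,480),interpolation=cv2.INTER_CUBIC))
E
cat > h.py <<'E'
import numpy as np
from cell import *
from scipy.spatial.transform import Rotation as R
def ray(c,u,v,z,fish=False):
    V=np.array(c["view"]);x=(u-c["cx"])/c["fx"];y=(v-c["cy"])/c["fy"]
    if fish:
        r=np.hypot(x,y);d=np.array([x/r*np.sin(r),y/r*np.sin(r),np.cos(r)]) if r>1e-9 else np.array([0,0,1.])
    else: d=np.array([x,y,1.])
    o=-V[:3,:3].T@V[:3,3];d=V[:3,:3].T@d
    return o+d*(z-o[2])/d[2]
def proj(c,p,fish=False):
    V=np.array(c["view"]);q=V[:3,:3]@np.asarray(p,float)+V[:3,3]
    if fish:
        r=np.hypot(q[0],q[1]);t=np.arctan2(r,q[2]);k=t/r
        return np.array([c["cx"]+c["fx"]*q[0]*k,c["cy"]+c["fy"]*q[1]*k])
    return np.array([c["cx"]+c["fx"]*q[0]/q[2],c["cy"]+c["fy"]*q[1]/q[2]])
E
python3 - <<'E'
from h import *
c=camera("top")
for n,u,v,z in [("plate",259,238,12),("stopend",408,263,40),("s4",284,243,24),("s3",316,247,24),("s2",349,253,24),("s1obj",384,259,66),("o1",263,170,38),("o2",301,172,38),("o3",336,160,50),("loupe",376,164,40)]:
    print(n,ray(c,u,v,z).round(1))
print(R.from_rotvec(read_state()["ee_rot"]).as_matrix().round(3))
w=camera("wrist");print(w["view"],w["fx"],w["cx"],w["cy"])
E
```

```text
plate [486.  351.5  12. ]
stopend [431.9  84.5  40. ]
s4 [474.3 304.5  24. ]
s3 [465.7 246.6  24. ]
s2 [453.4 187.2  24. ]
s1obj [438.1 129.6  66. ]
o1 [608.3 340.8  38. ]
o2 [602.7 270.9  38. ]
o3 [620.6 206.3  50. ]
loupe [613.8 132.8  40. ]
[[ 0.92   0.393 -0.   ]
 [ 0.393 -0.92   0.001]
 [ 0.    -0.001 -1.   ]]
[[ 3.92494605e-01 -9.19754091e-01 -6.29521869e-04 -5.26548584e+02]
 [-8.77302086e-01 -3.74584060e-01  3.00046384e-01 -3.91055778e+01]
 [-2.76204698e-01 -1.17214306e-01 -9.53924405e-01  3.79700355e+02]
 [ 0.00000000e+00  0.00000000e+00  0.00000000e+00  1.00000000e+00]] 309.70691628693146 320.5961608201503 192.66093576174512
```

View pics/z0.png

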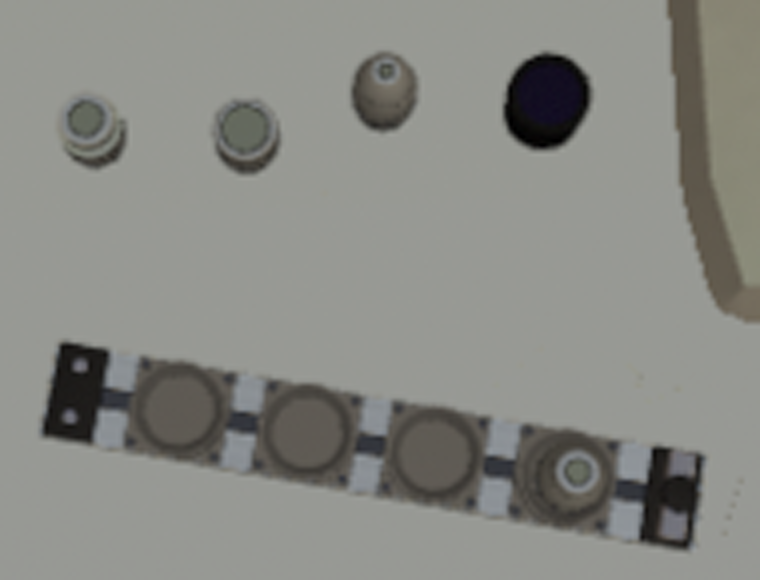

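View pics/z1.png

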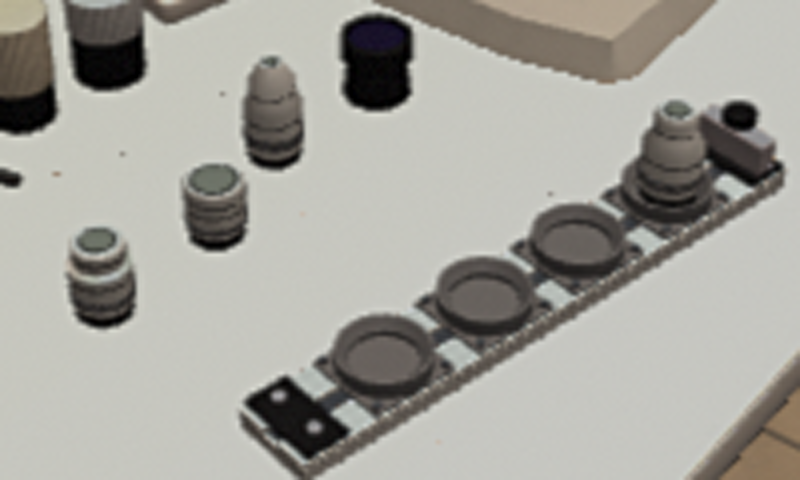

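```bash
cat >> h.py <<'E'
def go(x,y,z,ang=None):
    """offset (units of 300 mm) and twist from present pose; ang = world angle of tool y, deg"""
    s=read_state();M=R.from_rotvec(s["ee_rot"]).as_matrix()
    o=M.T@(np.array([x,y,z])-s["tcp_pos"])/300
    tw=None
    if ang is not None:
        cur=np.degrees(np.arctan2(M[1,1],M[0,1]));tw=-((ang-cur+90)%180-90)/90
    return o.round(4),tw
E
python3 - <<'E'
from h import *
c=camera("top")
P={}
for n,u,v,z in [("42",261.4,169.6,42),("34",300.9,171.9,34),("58",336.4,157.4,58),("50",384.2,257.6,66),("s4",284.9,242.4,24),("s3",316.6,247.9,24),("s2",348.4,253.6,24),("s1",381.4,259.5,24)]:
    P[n]=ray(c,u,v,z);print(n,P[n].round(1))
d=P["s4"]-P["s2"];print(np.degrees(np.arctan2(d[1],d[0])),np.linalg.norm(d)/2)
print(go(330,-60,230,-11),go(430,200,230,-11))
E
```

```text
42 [608.2 343.2  42. ]
34 [603.9 271.2  34. ]
58 [623.2 205.7  58. ]
50 [440.4 129.1  66. ]
s4 [475.4 302.9  24. ]
s3 [464.  245.5  24. ]
s2 [452.3 188.3  24. ]
s1 [440.3 129.3  24. ]
78.60493348961997 58.42326707162682
(array([ 0.9329, -1.1335,  0.0608]), np.float64(-0.6207353330927801)) (array([ 1.5799, -1.7996,  0.0612]), np.float64(-0.6207353330927801))
```

```bash
python3 -m inch '[{"offset":[0.9,-1,0],"twist":-0.62,"fingers":-0.3},{"offset":[0.9,-1,0],"twist":-0.62,"fingers":-0.3},{"offset":[0.9,-1,0],"twist":-0.62,"fingers":-0.3},{"offset":[0.9,-1,0],"twist":-0.62,"fingers":-0.3},{"offset":[0.9,-1,0],"twist":-0.62,"fingers":-0.3},{"offset":[0.9,-1,0],"twist":-0.62,"fingers":-0.3},{"offset":[0.9,-1,0],"twist":-0.62,"fingers":-0.3},{"offset":[0.9,-1,0],"twist":-0.62,"fingers":-0.3}]' 30
python3 - <<'E'
from h import *
import cell;print(cell.tip_extent)
print(go(430,200,230,-11.4))
E
```

```text
time: 1.25
tcp_pos: [336.9, -99.2, 248.4]
ee_rot: [2.422, 2.001, 0.0]
wrist_force: [-1.6, 0.2, 0.4]
opening: 55.5
finger_force: 0.0
17.0
(array([1.0381, 0.1169, 0.0613]), np.float64(0.006035382929011569))
```

```bash
python3 -m inch '[{"offset":[0.2,0.02,0],"twist":0,"fingers":-0.3},{"offset":[0.4,0.05,0],"twist":0,"fingers":-0.3},{"offset":[0.6,0.08,0],"twist":0,"fingers":-0.3},{"offset":[0.8,0.1,0],"twist":0,"fingers":-0.3},{"offset":[1,0.12,0],"twist":0,"fingers":-0.3},{"offset":[1,0.12,0],"twist":0,"fingers":-0.3},{"offset":[1,0.12,0],"twist":0,"fingers":-0.3},{"offset":[1,0.12,0],"twist":0,"fingers":-0.3}]'
python3 - <<'E'
from h import *
import cv2
w=camera("wrist");cv2.imwrite("pics/w0.png",w["image"][:,:,::-1]);V=np.array(w["view"]);print(-V[:3,:3].T@V[:3,3])
for n,p in dict(o42=[608,343,42],o34=[604,271,34],o58=[623,206,58],o50=[440,129,66],s4=[475,303,24],s3=[464,245.5,24],s2=[452,188,24]).items(): print(n,proj(w,p,True).round(1))
s=read_state()
M=R.from_rotvec(s["ee_rot"]).as_matrix();print(M.round(3))
# predicted fingertip pixels for tips 17 / 30 mm ahead
for e in (4,17,30): print(e,proj(w,s["tcp_pos"]+M@[0,s["opening"]/2,e],True).round(1),proj(w,s["tcp_pos"]+M@[0,-s["opening"]/2,e],True).round(1))
E
```

```text
time: 2.25
tcp_pos: [429.7, 185.3, 248.4]
ee_rot: [2.427, 1.994, -0.0]
wrist_force: [0.5, -0.2, -0.8]
opening: 55.9
finger_force: 0.0
[445.10329924 258.57040342 374.01932521]
o42 [449.   6.]
o34 [455.1  67.4]
o58 [486.  122.4]
o50 [339.5 220.3]
s4 [339.5  55. ]
s3 [339.6 106.5]
s2 [338.6 157.6]
[[ 0.194  0.981  0.   ]
 [ 0.981 -0.194 -0.   ]
 [ 0.     0.    -1.   ]]
4 [376.4 259.7] [261.5 259.6]
17 [372.4 247.4] [265.8 247.4]
30 [368.9 236.7] [269.5 236.7]
```

View pics/w0.png

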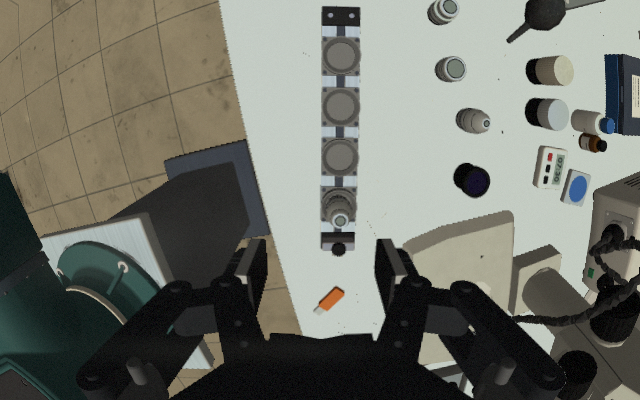

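```bash
python3 - <<'E'
from h import *
print(go(441,129,47,-11.4))
E
```

```text
(array([-0.177 ,  0.0733,  0.6716]), np.float64(0.002384662706226474))
```

```bash
python3 -m inch '[{"offset":[-0.177,0.073,0.1],"twist":0,"fingers":-0.3},{"offset":[-0.177,0.073,0.25],"twist":0,"fingers":-0.3},{"offset":[-0.177,0.073,0.35],"twist":0,"fingers":-0.3},{"offset":[-0.177,0.073,0.45],"twist":0,"fingers":-0.3},{"offset":[-0.177,0.073,0.55],"twist":0,"fingers":-0.3},{"offset":[-0.177,0.073,0.6],"twist":0,"fingers":-0.3},{"offset":[-0.177,0.073,0.6],"twist":0,"fingers":-0.3},{"offset":[-0.177,0.073,0.6],"twist":0,"fingers":-0.3}]'
python3 - <<'E'
from h import *
import cv2
w=camera("wrist");c=camera("scene")["image"]
cv2.imwrite("pics/w1.png",np.vstack([cv2.resize(w["image"][130:330,160:480],(800,500)),])[:,:,::-1])
print(go(441,129,47,-11.4))
E
```

```text
time: 3.3
tcp_pos: [441.3, 130.0, 69.0]
ee_rot: [2.426, 1.996, 0.001]
wrist_force: [0.4, 0.1, 0.1]
opening: 55.1
finger_force: 0.0
(array([-0.0041, -0.0006,  0.0736]), np.float64(0.003471221991182618))
```

View pics/w1.png

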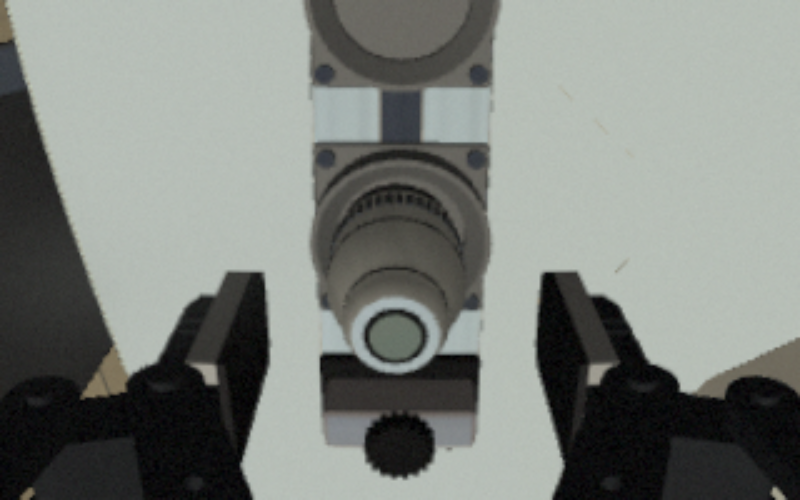

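Crop shows the 50 mm objective centred between the pads (nose at crop 395,335; pads at 266 and 538). Descend and grip.

```bash
python3 -m inch '[{"offset":[-0.004,0,0.04],"twist":0,"fingers":-0.3},{"offset":[-0.004,0,0.073],"twist":0,"fingers":-0.3},{"offset":[-0.004,0,0.073],"twist":0,"fingers":-0.3},{"offset":[-0.004,0,0.073],"twist":0,"fingers":0.5},{"offset":[-0.004,0,0.073],"twist":0,"fingers":0.5},{"offset":[-0.004,0,0.073],"twist":0,"fingers":0.5},{"offset":[-0.004,0,0.073],"twist":0,"fingers":0.5},{"offset":[-0.004,0,0.073],"twist":0,"fingers":0.5}]' 40
python3 - <<'E'
from h import *
import cv2
w=camera("wrist")
cv2.imwrite("pics/w2.png",cv2.resize(w["image"][130:330,160:480],(800,500))[:,:,::-1])
E
```

```text
time: 4.4
tcp_pos: [440.8, 129.2, 46.7]
ee_rot: [2.425, 1.997, 0.001]
wrist_force: [-1.4, -0.2, 7.3]
opening: 28.1
finger_force: 39.5
```

View pics/w2.png

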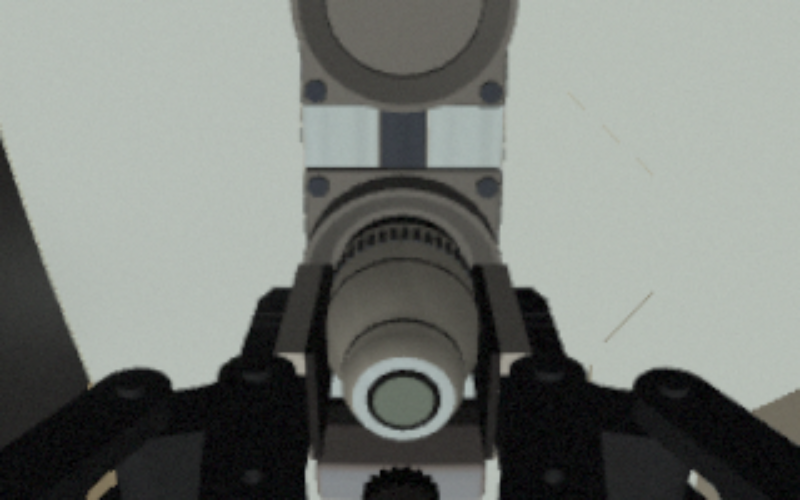

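```bash
python3 -m inch '[{"offset":[0,0,-0.06],"twist":0,"fingers":0.5},{"offset":[0,0,-0.11],"twist":0,"fingers":0.5},{"offset":[0.1,0,-0.11],"twist":0,"fingers":0.5},{"offset":[0.2,0,-0.11],"twist":0,"fingers":0.5},{"offset":[0.3,0,-0.11],"twist":0,"fingers":0.5},{"offset":[0.397,0.002,-0.11],"twist":0,"fingers":0.5},{"offset":[0.397,0.002,-0.11],"twist":0,"fingers":0.5},{"offset":[0.397,0.002,-0.11],"twist":0,"fingers":0.5}]'
python3 - <<'E'
from h import *
import cv2
print(go(465,246,47,-11.4))
w=camera("wrist")
cv2.imwrite("pics/w3.png",cv2.resize(w["image"][130:330,160:480],(800,500))[:,:,::-1])
E
```

```text
time: 5.45
tcp_pos: [463.8, 245.6, 79.2]
ee_rot: [-2.425, -1.997, 0.001]
wrist_force: [0.1, 0.5, -1.7]
opening: 27.9
finger_force: 39.9
(array([0.002 , 0.0038, 0.1072]), np.float64(0.003848137519267425))
```

View pics/w3.png

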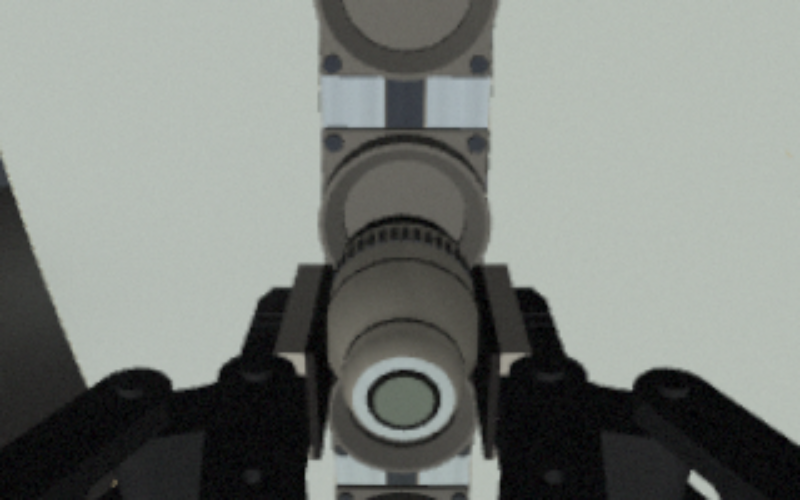

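```bash
python3 -m inch '[{"offset":[0.002,0.002,0.04],"twist":0,"fingers":0.5},{"offset":[0.002,0.002,0.07],"twist":0,"fingers":0.5},{"offset":[0.002,0.002,0.09],"twist":0,"fingers":0.5},{"offset":[0.002,0.002,0.1],"twist":0,"fingers":0.5},{"offset":[0.002,0.002,0.106],"twist":0,"fingers":0.5},{"offset":[0.002,0.002,0.108],"twist":0,"fingers":0.5},{"offset":[0.002,0.002,0.108],"twist":0,"fingers":0.5},{"offset":[0.002,0.002,0.108],"twist":0,"fingers":0.5}]'

```

```text
time: 6.5
tcp_pos: [464.9, 246.5, 47.1]
ee_rot: [2.425, 1.997, 0.0]
wrist_force: [0.1, -0.3, -1.5]
opening: 28.3
finger_force: 39.9
```

```bash
python3 -m inch '[{"offset":[0,0,0.001],"twist":0,"fingers":0.3},{"offset":[0,0,0.001],"twist":0,"fingers":-0.3},{"offset":[0,0,0.001],"twist":0,"fingers":-0.3},{"offset":[0,0,0],"twist":0,"fingers":-0.3},{"offset":[0,0,-0.05],"twist":0,"fingers":-0.3},{"offset":[0,0,-0.15],"twist":0,"fingers":-0.3},{"offset":[0,0,-0.25],"twist":0,"fingers":-0.3},{"offset":[0,0,-0.25],"twist":0,"fingers":-0.3}]'
python3 - <<'E'
from h import *
print(go(604.5,271.5,110,-11.4))
E
```

```text
time: 7.5
tcp_pos: [465.9, 246.8, 123.9]
ee_rot: [2.424, 1.996, 0.005]
wrist_force: [0.3, -0.2, -0.4]
opening: 55.2
finger_force: 0.0
(array([0.1693, 0.4376, 0.0478]), np.float64(0.0037420924189990818))
```

```bash
python3 -m inch '[{"offset":[0.06,0.15,0],"twist":0,"fingers":-0.3},{"offset":[0.12,0.3,0],"twist":0,"fingers":-0.3},{"offset":[0.169,0.438,0.05],"twist":0,"fingers":-0.3},{"offset":[0.169,0.438,0.15],"twist":0,"fingers":-0.3},{"offset":[0.169,0.438,0.19],"twist":0,"fingers":-0.3},{"offset":[0.169,0.438,0.19],"twist":0,"fingers":-0.3},{"offset":[0.169,0.438,0.19],"twist":0,"fingers":-0.3},{"offset":[0.169,0.438,0.19],"twist":0,"fingers":-0.3}]'
python3 - <<'E'
from h import *
import cv2
w=camera("wrist")
cv2.imwrite("pics/w4.png",cv2.resize(w["image"][90:330,160:480],(800,600))[:,:,::-1])
p=proj(w,[604.5,271.5,34],True);print((p-[160,90])*2.5);print(go(604.5,271.5,31,-11.4))
E
```

```text
time: 8.5
tcp_pos: [603.8, 271.2, 66.1]
ee_rot: [2.425, 1.997, 0.002]
wrist_force: [-0.2, 0.6, -0.3]
opening: 55.5
finger_force: 0.0
[400.48340819 362.05932379]
(array([0.0016, 0.0022, 0.1164]), np.float64(0.0038062693059356116))
```

View pics/w4.png

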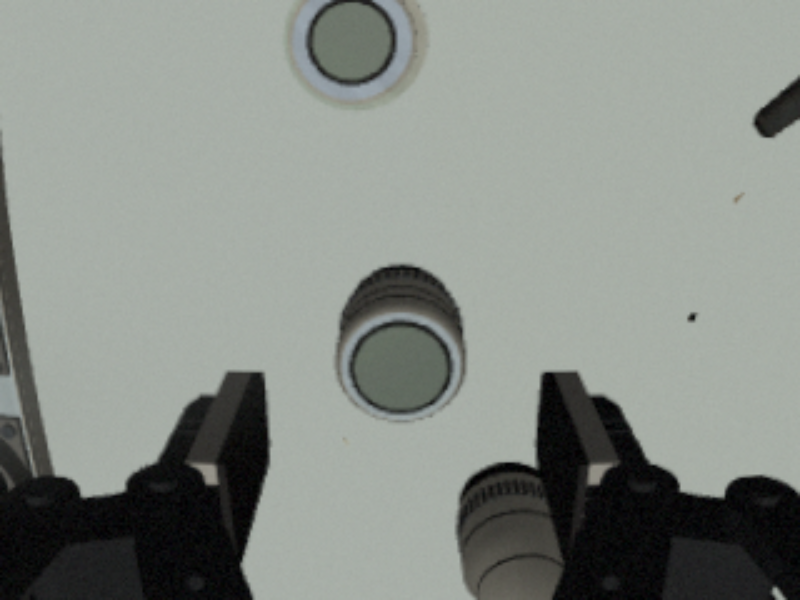

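34 mm objective's lens at crop (402,366), 1 mm from prediction and centred. Grip.

```bash
python3 -m inch '[{"offset":[0,0.002,0.06],"twist":0,"fingers":-0.3},{"offset":[-0.001,0.002,0.1],"twist":0,"fingers":-0.3},{"offset":[-0.001,0.002,0.116],"twist":0,"fingers":-0.3},{"offset":[-0.001,0.002,0.116],"twist":0,"fingers":0.5},{"offset":[-0.001,0.002,0.116],"twist":0,"fingers":0.5},{"offset":[-0.001,0.002,0.116],"twist":0,"fingers":0.5},{"offset":[-0.001,0.002,0.116],"twist":0,"fingers":0.5},{"offset":[-0.001,0.002,0.116],"twist":0,"fingers":0.5}]'
python3 - <<'E'
from h import *
print(go(603.5,270,135),go(441.5,130.,135,-11.4))
E
```

```text
time: 9.55
tcp_pos: [604.2, 270.6, 30.6]
ee_rot: [2.425, 1.997, 0.001]
wrist_force: [-1.9, -0.2, 5.0]
opening: 28.3
finger_force: 40.0
(array([-0.0025, -0.0018, -0.3479]), None) (array([-0.5641, -0.4422, -0.3484]), np.float64(0.0037266265602814504))
```

```bash
python3 -m inch '[{"offset":[0,0,-0.1],"twist":0,"fingers":0.5},{"offset":[0,0,-0.25],"twist":0,"fingers":0.5},{"offset":[-0.14,-0.11,-0.25],"twist":0,"fingers":0.5},{"offset":[-0.28,-0.22,-0.25],"twist":0,"fingers":0.5},{"offset":[-0.42,-0.33,-0.25],"twist":0,"fingers":0.5},{"offset":[-0.564,-0.442,-0.25],"twist":0,"fingers":0.5},{"offset":[-0.564,-0.442,-0.2],"twist":0,"fingers":0.5},{"offset":[-0.564,-0.442,-0.16],"twist":0,"fingers":0.5}]'
python3 - <<'E'
from h import *
import cv2
print(go(441.3,130,46.8,-11.4))
w=camera("wrist")
cv2.imwrite("pics/w5.png",cv2.resize(w["image"][90:330,160:480],(800,600))[:,:,::-1])
E
```

```text
time: 10.55
tcp_pos: [441.5, 129.8, 77.9]
ee_rot: [2.426, 1.996, 0.001]
wrist_force: [0.7, 0.4, -0.6]
opening: 28.1
finger_force: 39.8
(array([ 0.0007, -0.0008,  0.1038]), np.float64(0.0033733389377117204))
```

View pics/w5.png

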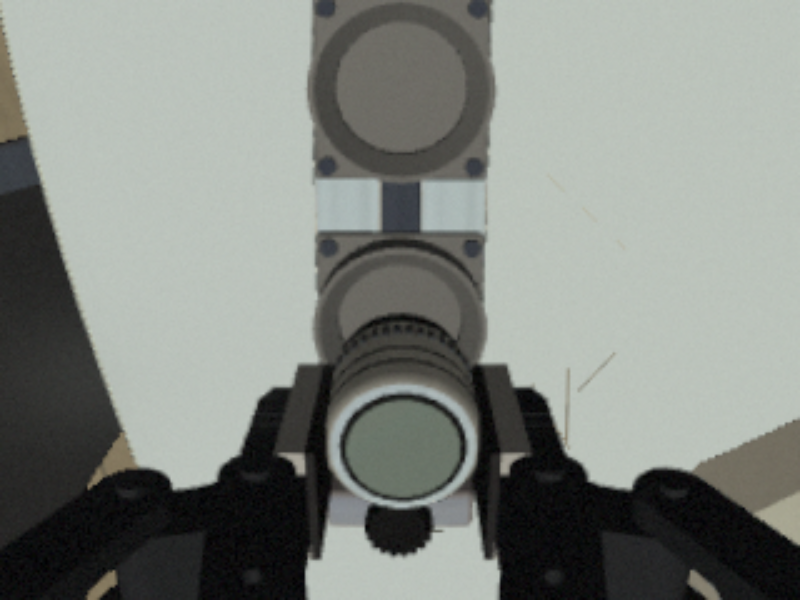

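```bash
python3 -m inch '[{"offset":[0,-0.001,0.04],"twist":0,"fingers":0.5},{"offset":[0,-0.001,0.07],"twist":0,"fingers":0.5},{"offset":[0,-0.001,0.09],"twist":0,"fingers":0.5},{"offset":[0,-0.001,0.1],"twist":0,"fingers":0.5},{"offset":[0,-0.001,0.103],"twist":0,"fingers":0.5},{"offset":[0,-0.001,0.104],"twist":0,"fingers":0.5},{"offset":[0,-0.001,0.104],"twist":0,"fingers":0.5},{"offset":[0,-0.001,0.104],"twist":0,"fingers":0.5}]'

```

```text
time: 11.6
tcp_pos: [441.2, 130.0, 47.1]
ee_rot: [2.425, 1.997, 0.0]
wrist_force: [-0.2, 0.5, 0.0]
opening: 28.0
finger_force: 39.8
```

```bash
python3 -m inch '[{"offset":[0,0,0],"twist":0,"fingers":0.3},{"offset":[0,0,0],"twist":0,"fingers":-0.3},{"offset":[0,0,0],"twist":0,"fingers":-0.3},{"offset":[0,0,0],"twist":0,"fingers":-0.3},{"offset":[0,0,-0.05],"twist":0,"fingers":-0.3},{"offset":[0,0,-0.15],"twist":0,"fingers":-0.3},{"offset":[0,0,-0.25],"twist":0,"fingers":-0.3},{"offset":[0,0,-0.25],"twist":0,"fingers":-0.3}]'
python3 - <<'E'
from h import *
print(go(608.5,342.5,122,-11.4))
E
```

```text
time: 12.6
tcp_pos: [442.2, 130.2, 123.6]
ee_rot: [2.424, 1.996, 0.005]
wrist_force: [-0.1, -0.4, -1.1]
opening: 55.3
finger_force: 0.0
(array([0.8009, 0.4081, 0.0076]), np.float64(0.003779215398852721))
```

```bash
python3 -m inch '[{"offset":[0.16,0.08,0],"twist":0,"fingers":-0.3},{"offset":[0.32,0.16,0],"twist":0,"fingers":-0.3},{"offset":[0.48,0.24,0],"twist":0,"fingers":-0.3},{"offset":[0.64,0.33,0],"twist":0,"fingers":-0.3},{"offset":[0.8,0.408,0],"twist":0,"fingers":-0.3},{"offset":[0.8,0.408,0.1],"twist":0,"fingers":-0.3},{"offset":[0.8,0.408,0.16],"twist":0,"fingers":-0.3},{"offset":[0.8,0.408,0.16],"twist":0,"fingers":-0.3}]'
python3 - <<'E'
from h import *
import cv2
w=camera("wrist")
cv2.imwrite("pics/w6.png",cv2.resize(w["image"][90:330,160:480],(800,600))[:,:,::-1])
p=proj(w,[608.5,342.5,42],True);print((p-[160,90])*2.5);print(go(608.5,342.5,31,-11.4))
E
```

```text
time: 13.6
tcp_pos: [606.2, 341.7, 71.6]
ee_rot: [-2.424, -1.996, 0.006]
wrist_force: [-0.4, -0.3, 0.5]
opening: 55.5
finger_force: 0.0
[407.60578605 363.35164025]
(array([0.0033, 0.0051, 0.1402]), np.float64(0.00366978671746965))
```

View pics/w6.png

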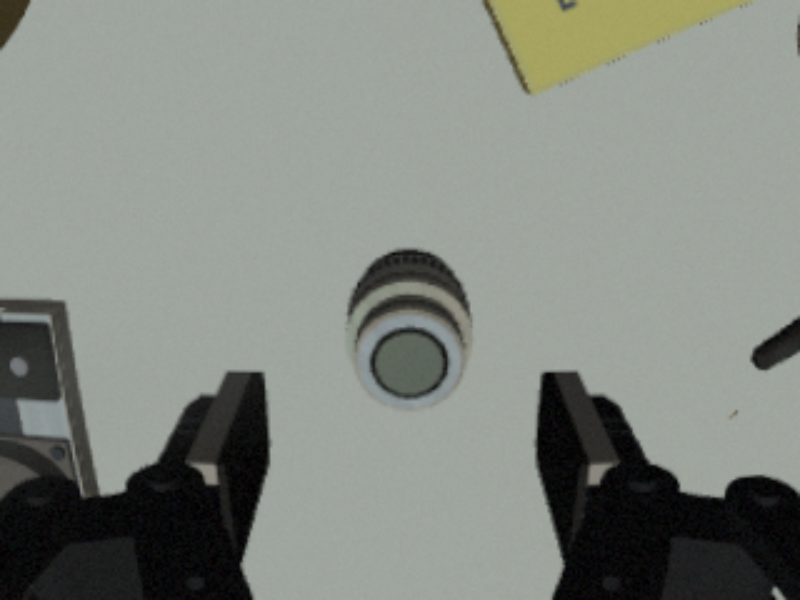

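```bash
python3 -m inch '[{"offset":[0.003,0.003,0.06],"twist":0,"fingers":-0.3},{"offset":[0.003,0.003,0.12],"twist":0,"fingers":-0.3},{"offset":[0.003,0.003,0.143],"twist":0,"fingers":-0.3},{"offset":[0.003,0.003,0.143],"twist":0,"fingers":0.5},{"offset":[0.003,0.003,0.143],"twist":0,"fingers":0.5},{"offset":[0.003,0.003,0.143],"twist":0,"fingers":0.5},{"offset":[0.003,0.003,0.143],"twist":0,"fingers":0.5},{"offset":[0.003,0.003,0.143],"twist":0,"fingers":0.5}]'
python3 - <<'E'
from h import *
print(go(453.3,188,135,-11.4))
E
```

```text
time: 14.65
tcp_pos: [608.7, 342.9, 31.6]
ee_rot: [2.425, 1.997, 0.001]
wrist_force: [-0.9, -0.3, 5.4]
opening: 28.5
finger_force: 40.0
(array([-0.606 , -0.4089, -0.3453]), np.float64(0.0037637735680921955))
```

```bash
python3 -m inch '[{"offset":[0,0,-0.1],"twist":0,"fingers":0.5},{"offset":[0,0,-0.28],"twist":0,"fingers":0.5},{"offset":[-0.15,-0.1,-0.28],"twist":0,"fingers":0.5},{"offset":[-0.3,-0.2,-0.28],"twist":0,"fingers":0.5},{"offset":[-0.45,-0.3,-0.28],"twist":0,"fingers":0.5},{"offset":[-0.606,-0.409,-0.28],"twist":0,"fingers":0.5},{"offset":[-0.606,-0.409,-0.24],"twist":0,"fingers":0.5},{"offset":[-0.606,-0.409,-0.18],"twist":0,"fingers":0.5}]'
python3 - <<'E'
from h import *
import cv2
print(go(453.3,188,47.9,-11.4))
w=camera("wrist")
cv2.imwrite("pics/w7.png",cv2.resize(w["image"][90:330,160:480],(800,600))[:,:,::-1])
E
```

```text
time: 15.65
tcp_pos: [453.7, 187.9, 85.2]
ee_rot: [2.425, 1.996, 0.003]
wrist_force: [0.1, 0.0, -1.0]
opening: 28.0
finger_force: 39.8
(array([-1.000e-04, -1.500e-03,  1.244e-01]), np.float64(0.0033561160645709897))
```

View pics/w7.png

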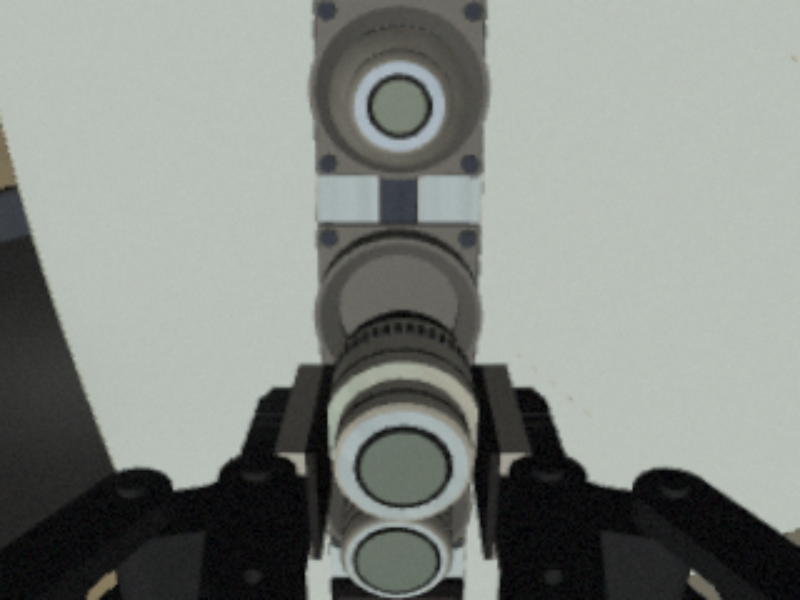

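```bash
python3 -m inch '[{"offset":[0,-0.003,0.04],"twist":0,"fingers":0.5},{"offset":[0,-0.003,0.08],"twist":0,"fingers":0.5},{"offset":[0,-0.003,0.1],"twist":0,"fingers":0.5},{"offset":[0,-0.003,0.115],"twist":0,"fingers":0.5},{"offset":[0,-0.003,0.122],"twist":0,"fingers":0.5},{"offset":[0,-0.003,0.125],"twist":0,"fingers":0.5},{"offset":[0,-0.003,0.125],"twist":0,"fingers":0.5},{"offset":[0,-0.003,0.125],"twist":0,"fingers":0.5}]'

```

```text
time: 16.7
tcp_pos: [452.3, 188.1, 47.7]
ee_rot: [2.425, 1.997, 0.0]
wrist_force: [0.1, 1.0, -0.6]
opening: 28.1
finger_force: 39.8
```

```bash
python3 -m inch '[{"offset":[0,0,0],"twist":0,"fingers":0.3},{"offset":[0,0,0],"twist":0,"fingers":-0.3},{"offset":[0,0,0],"twist":0,"fingers":-0.3},{"offset":[0,0,0],"twist":0,"fingers":-0.3},{"offset":[0,0,-0.05],"twist":0,"fingers":-0.3},{"offset":[0,0,-0.15],"twist":0,"fingers":-0.3},{"offset":[0,0,-0.3],"twist":0,"fingers":-0.3},{"offset":[0,0,-0.3],"twist":0,"fingers":-0.3}]'
python3 - <<'E'
from h import *
print(go(623.2,205.5,137,-11.4))
E
```

```text
time: 17.7
tcp_pos: [453.7, 188.5, 140.2]
ee_rot: [2.423, 1.996, 0.007]
wrist_force: [-0.8, 0.4, -0.1]
opening: 55.3
finger_force: 0.0
(array([0.1641, 0.5435, 0.0134]), np.float64(0.0037673201284175346))
```

```bash
python3 -m inch '[{"offset":[0.04,0.13,0],"twist":0,"fingers":-0.3},{"offset":[0.08,0.26,0],"twist":0,"fingers":-0.3},{"offset":[0.12,0.4,0],"twist":0,"fingers":-0.3},{"offset":[0.168,0.549,0],"twist":0,"fingers":-0.3},{"offset":[0.168,0.549,0.1],"twist":0,"fingers":-0.3},{"offset":[0.168,0.549,0.165],"twist":0,"fingers":-0.3},{"offset":[0.168,0.549,0.165],"twist":0,"fingers":-0.3},{"offset":[0.168,0.549,0.165],"twist":0,"fingers":-0.3}]'
python3 - <<'E'
from h import *
import cv2
w=camera("wrist")
cv2.imwrite("pics/w8.png",cv2.resize(w["image"][90:330,160:480],(800,600))[:,:,::-1])
p=proj(w,[623.5,205.5,58],True);print((p-[160,90])*2.5);print(go(623.5,205.5,31,-11.4))
E
```

```text
time: 18.7
tcp_pos: [623.6, 206.0, 88.5]
ee_rot: [2.425, 1.997, 0.0]
wrist_force: [-0.4, -0.4, 0.6]
opening: 55.3
finger_force: 0.0
[397.67770389 368.96802443]
(array([-0.0021, -0.0009,  0.1928]), np.float64(0.0037509491419254145))
```

View pics/w8.png

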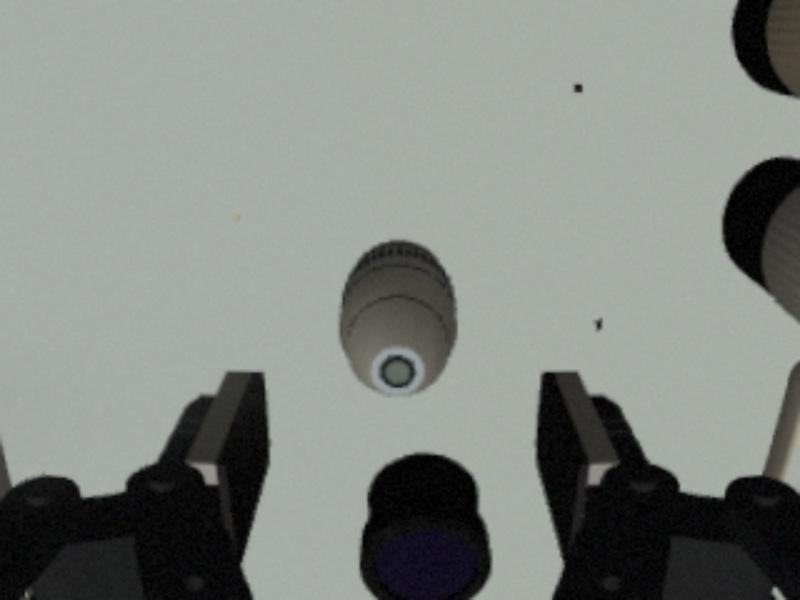

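```bash
python3 -m inch '[{"offset":[-0.002,-0.002,0.08],"twist":0,"fingers":-0.3},{"offset":[-0.002,-0.002,0.15],"twist":0,"fingers":-0.3},{"offset":[-0.002,-0.002,0.19],"twist":0,"fingers":-0.3},{"offset":[-0.002,-0.002,0.19],"twist":0,"fingers":-0.3},{"offset":[-0.002,-0.002,0.19],"twist":0,"fingers":0.5},{"offset":[-0.002,-0.002,0.19],"twist":0,"fingers":0.5},{"offset":[-0.002,-0.002,0.19],"twist":0,"fingers":0.5},{"offset":[-0.002,-0.002,0.19],"twist":0,"fingers":0.5}]'
python3 - <<'E'
from h import *
print(go(475.8,303,85,-11.4))
E
```

```text
time: 19.75
tcp_pos: [623.2, 205.6, 32.1]
ee_rot: [2.425, 1.997, 0.002]
wrist_force: [-1.4, -0.1, 5.6]
opening: 28.2
finger_force: 39.2
(array([ 0.2244, -0.5442, -0.1768]), np.float64(0.0037863418197582))
```

```bash
python3 -m inch '[{"offset":[0,0,-0.1],"twist":0,"fingers":0.5},{"offset":[0,0,-0.28],"twist":0,"fingers":0.5},{"offset":[0.11,-0.1,-0.28],"twist":0,"fingers":0.5},{"offset":[0.224,-0.25,-0.28],"twist":0,"fingers":0.5},{"offset":[0.224,-0.4,-0.28],"twist":0,"fingers":0.5},{"offset":[0.224,-0.544,-0.28],"twist":0,"fingers":0.5},{"offset":[0.224,-0.544,-0.24],"twist":0,"fingers":0.5},{"offset":[0.224,-0.544,-0.18],"twist":0,"fingers":0.5}]'
python3 - <<'E'
from h import *
import cv2
print(go(475.8,303,48.4,-11.4))
w=camera("wrist")
cv2.imwrite("pics/w9.png",cv2.resize(w["image"][90:330,160:480],(800,600))[:,:,::-1])
E
```

```text
time: 20.75
tcp_pos: [476.2, 303.1, 85.4]
ee_rot: [2.424, 1.997, 0.003]
wrist_force: [0.4, -0.2, -1.5]
opening: 28.3
finger_force: 40.0
(array([-0.0007, -0.0014,  0.1234]), np.float64(0.004032837753127675))
```

View pics/w9.png

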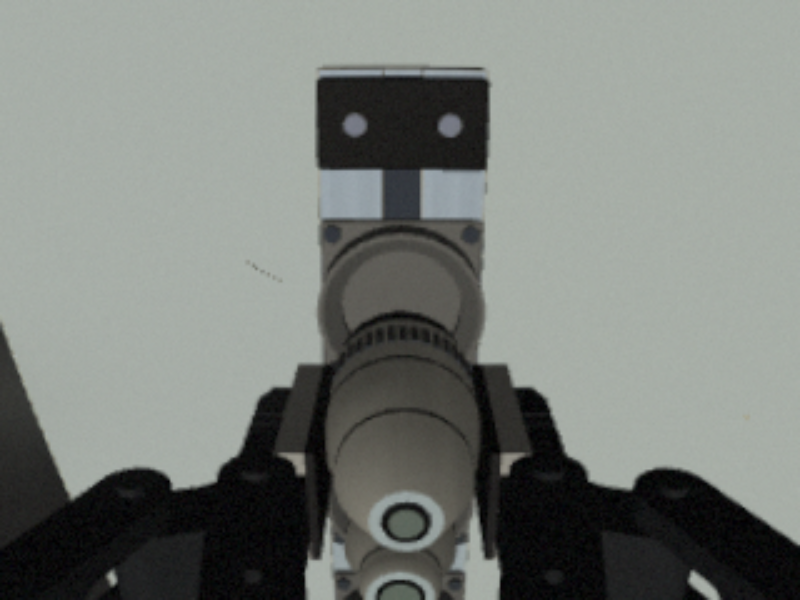

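Cup centre (402,300) is in line with the held objective (404). Lower and release.

```bash
python3 -m inch '[{"offset":[0,-0.001,0.04],"twist":0,"fingers":0.5},{"offset":[0,-0.001,0.08],"twist":0,"fingers":0.5},{"offset":[0,-0.001,0.1],"twist":0,"fingers":0.5},{"offset":[0,-0.001,0.115],"twist":0,"fingers":0.5},{"offset":[0,-0.001,0.121],"twist":0,"fingers":0.5},{"offset":[0,-0.001,0.124],"twist":0,"fingers":0.5},{"offset":[0,-0.001,0.124],"twist":0,"fingers":0.5},{"offset":[0,-0.001,0.124],"twist":0,"fingers":0.5}]'

```

```text
time: 21.8
tcp_pos: [475.3, 302.9, 48.2]
ee_rot: [2.425, 1.997, 0.001]
wrist_force: [-1.7, -0.4, 2.8]
opening: 28.2
finger_force: 40.5
```

```bash
python3 -m inch '[{"offset":[0,0,0],"twist":0,"fingers":0.3},{"offset":[0,0,0],"twist":0,"fingers":-0.3},{"offset":[0,0,0],"twist":0,"fingers":-0.3},{"offset":[0,0,0],"twist":0,"fingers":-0.3},{"offset":[0,0,-0.05],"twist":0,"fingers":-0.3},{"offset":[0,0,-0.15],"twist":0,"fingers":-0.3},{"offset":[0,0,-0.35],"twist":0,"fingers":-0.3},{"offset":[0,0,-0.5],"twist":0,"fingers":-0.3}]'
python3 - <<'E'
from h import *
import cv2
w=camera("wrist");s=camera("scene")
cv2.imwrite("pics/f.png",cv2.resize(s["image"][165:285,290:450],(800,600),interpolation=cv2.INTER_CUBIC)[:,:,::-1])
# predicted top-of-lens pixels in the scene crop for seated heights
for n,p in dict(o34=[441,129.7,50],o42=[452.5,188,58],o50=[465,246,66],o58=[476,303,74]).items(): print(n,((proj(s,p)-[290,165])*5).round())
E
```

```text
time: 22.8
tcp_pos: [475.3, 302.8, 201.3]
ee_rot: [2.425, 1.997, 0.003]
wrist_force: [0.5, 0.0, -0.3]
opening: 55.4
finger_force: 0.0
o34 [589. 171.]
o42 [479. 218.]
o50 [358. 268.]
o58 [232. 322.]
```

View pics/f.png

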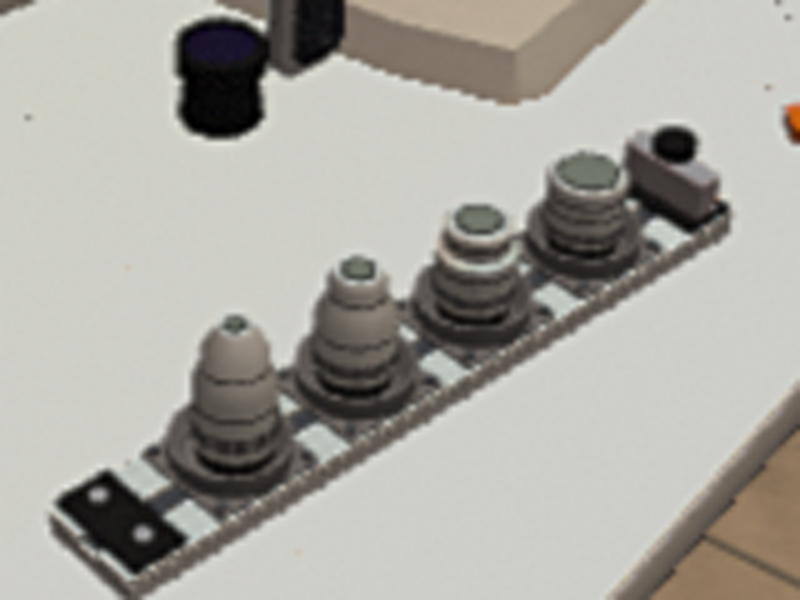

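All four stand upright in the right order. Their lenses are at (588,171), (481,218), (358,267) and (235,323), which matches the fully seated predictions.

```bash
python3 -c "
from cell import *
print(sign_off())"
```

```text
the job is handed in; nothing more can be done
None
```

All four objectives stand upright in the rail in order of length, with the 34 mm one next to the end stop and then 42, 50 and 58 mm; the last picture showed them fully seated, and the job was handed in at about 23 s (no verdict was returned).

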